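# Tip test tiles out of the covered tray, lay them on the reader and start it

## Robot

A 6-joint arm with a two-finger parallel gripper is mounted at the origin on the work surface; the furniture and walls round the work are solid. World frame = base frame: x ahead of the robot, y to its left, z up, the work surface at z = 0. Lengths are in m, angles in rad, forces in N, time in s.
With the tool pointing down it reaches from about 0.35 to 0.975 m from the base axis. Payload 4.9 kg.
Tool frame: the origin (TCP) lies at the very end of the fingers, on their centre line; the grasp point (between the pads) lies 19 mm behind it; z points along the fingers, y is the line along which they close (so a half turn about z gives the same grasp; the last joint's range is limited). The gripper opens to 85 mm and grips with 20 to 120 N. Pads are 22 mm wide; open, the fingers measure 114 mm over their backs; the gripper's body (76 mm by 85 mm) begins 54 mm behind the grasp point. The pads swing forward as they close: fully open they stand 13 mm farther back than shut.
Start: joints at [1.226, 0.053, 1.613, -0, 1.476, -0.119], TCP at [0.14, 0.609, 0.231] pointing down, gripper open.
Joint ranges: [-3.01, 3.01], [-1.01, 2.22], [0.06, 2.58], [-1.02, 4.17], [0.09, 2.62], [-3.14, 3.14]. Speed limits (rad/s): [2.57, 2.57, 3.14, 3.14, 3.14, 3.14].

## Interface

Orientations are given as a unit quaternion [w, x, y, z].
In Python, from plant import manip, vision, order gives the robot as it stands.
- The arm moves only by the tool play_rows, never from a script. Its argument "steps" is a list that holds one entry, the list of rows, each a list of 6 numbers: the shift along the tool's x, y, z in mm, then the turn, a rotation vector about the tool's x, y, z in degrees. A call has 1 to 12 rows; each row is the pose to reach, as a shift and turn from the pose commanded when the call began, along the tool's axes at that moment; what a row does not reach only later rows make up. A row lasts 1/12 s, in which the tool goes at most 41.7 mm and 7.16 degrees, less where a joint would pass 70% of its speed; a pose out of reach is approached as far as the arm can. A call with a gripper value outside its range is refused whole. "claw" is the gripper's target within -1 to 1 (fully open at 1, half-way at 0, shut at -1), set as the call begins (left out, the last holds). The fingers move at their own pace and stop on an object; the grip force is fixed at half the most. Time passes only in rows, so rows that repeat a pose let the fingers close. It gives the time, the measured TCP pose, the force, the opening and the grip force at its end, in the units of the state.
- manip.state(): the state, without advancing time (a new reading comes with each control period).
- vision.grab_frame(name): name is "scene" or "top"; returns (picture, depth): 384x512x3 uint8, blue, green, red; 384x512 float32, m along the optical axis (not along the pixel's ray), 0 where there is no reading.
- vision.camera_info(name): a dict with "K" (3x3 intrinsics, pixels), "eye" and "orientation" of the camera in the world. Camera axes: x right, y down, z forward; pixel columns grow to the right and rows downward; lengths in m; the calibration is good to about 2 mm. A picture is of the moment at which its call begins. camera_info takes no time and is no camera call.
- order.job_done(): hands the job in; it is judged then, once.
The state is a dict: "time": time; "joint_pos": joint angles; "joint_vel": joint speeds; "joint_efforts": joint torques, N m; "tool_pos": TCP position; "tool_rot": TCP orientation; "contact_force": force on the tool from outside, world axes, zero at the start; "ft_torque": the same for the moment, N m; "gripper_width": opening from 0.0 (shut) to 1.0 (fully open); "grasp_force": force on a finger pad.
Only numpy, scipy, OpenCV 4.12 (cv2) and the standard library are available. Lean on these libraries where they do the work, as an engineer would, in place of code of your own. Each camera call takes 0.05 s, during which the arm holds its last target. There are 200 camera calls.

## Task

Scan the glazed test tiles: lift the tray's red handle so that the tiles slide down to the open corner of the tray, pick them out there one by one (tipping again for each next tile) and lay every tile flat, either face up, on the reader's black plate, beside one another inside its rim. With all of them lying there and the tray let down again, press the white, then the blue, then the green key fully home and let each spring back before the next. At the end all tiles still lie flat on the plate; do not disturb the dark blue glaze pot or the orange glaze pot.

Things in the scene. Friction and masses are not known exactly. Their poses are not given: they have to be found in the camera images.
- tray_hinge (a point): A point on the tipping tray's level hinge line, 30 mm above the bench. Its axes turn with the tray; with the tray down, z is up and x runs along the tray from the open corner towards the handle. In these axes the hinge line lies along (0.296, 0.955, 0), the inside spans x 18 to 312 and y -54 to 2 mm, the floor is at z = 2 mm, and the end wall at x = 18 is 16 mm high.
- tray_corner (a point): The tray's pick corner at floor level, at (18, 2, 2) mm from tray_hinge, same axes. From here 58 mm along x the tray is open above, and its long sides are only a lip 2.5 mm high, so fingers can reach both sides of a tile. A tile resting in the corner has its long side along x and its centre about 29 mm in x and -20.5 mm in y from here.
- tray_hood (a point): Middle of the top of the clear plastic hood over the tray, at (200, -26, 27) mm from tray_hinge, same axes. It covers x 82 to 317 mm; tiles under it cannot be reached. The tray is narrow aluminium on a fixed dark base plate, with a polished floor: as the handle end is lifted the tiles slide in file towards -x and +y, surely at 0.45 rad; the first stops in the corner, the others behind it.
- tray_handle (a point): Middle of the tray's red handle bar: a level round bar 12 mm thick, 100 mm long, parallel to the hinge line, at (372, -26, 30) mm from tray_hinge, same axes; 60 mm above the bench with the tray down, 55 mm clear of the tray's end. It moves on an arc about the hinge line; the bar may turn between the fingers.
- tray (a joint): Tipping angle of the tray in rad: 0 down on its base, grows as the handle end is lifted, stop at 0.7. The tray weighs 0.5 kg, moves easily and falls back down when let go.
- reader_glass (a point): Middle of the black reading plate, on its surface, 31 mm above the bench, z up; the reader is a fixed flat grey box, 185 x 285 mm. The plate is 157 mm along x and 257 mm along y inside a rim 5 mm high; two white lines divide it into three fields centred at y = -81, 0 and 81 mm, each with room for one tile, long side along y.
- test_tile_1_center (a point): Test tile, dark olive-green, glazed ceramic, 57 x 41 mm and about 10 mm thick where it is gripped (its glazed face a little higher), 60 g; this point is its centre, 5 mm above its underside. x is its long side, y its short side (41 mm; grip it across this), z its thickness. Starts in the tray under the hood. May be absent.
- test_tile_2_center (a point): Test tile, orange, glazed ceramic, 58 x 41 mm and about 10 mm thick where it is gripped (its glazed face a little higher), 60 g; this point is its centre, 5 mm above its underside. x is its long side, y its short side (41 mm; grip it across this), z its thickness. Starts in the tray under the hood. May be absent.
- test_tile_5_center (a point): Test tile, pinkish-tan, glazed ceramic, 60 x 41 mm and about 10 mm thick where it is gripped (its glazed face a little higher), 60 g; this point is its centre, 5 mm above its underside. x is its long side, y its short side (41 mm; grip it across this), z its thickness. Starts in the tray under the hood. May be absent.
- key_white (a joint): Travel of the white key in m: 0 up, 0.006 fully pressed; a spring (about 5 N at the bottom) returns it. It counts as pressed beyond 0.0045.
- key_white_top (a point): Middle of the top face of the round white key (30 mm across) when up; it is pressed straight down (-z). The three keys stand 66 mm apart in a row on a fixed flat grey key box, in an order that varies.
- key_blue (a joint): Travel of the blue key in m: 0 up, 0.006 fully pressed; a spring (about 5 N at the bottom) returns it. It counts as pressed beyond 0.0045.
- key_blue_top (a point): Middle of the top face of the round blue key (30 mm across) when up; it is pressed straight down (-z). The three keys stand 66 mm apart in a row on a fixed flat grey key box, in an order that varies.
- key_green (a joint): Travel of the green key in m: 0 up, 0.006 fully pressed; a spring (about 5 N at the bottom) returns it. It counts as pressed beyond 0.0045.
- key_green_top (a point): Middle of the top face of the round green key (30 mm across) when up; it is pressed straight down (-z). The three keys stand 66 mm apart in a row on a fixed flat grey key box, in an order that varies.
- glaze_pot_4: Bystander: small dark blue glaze pot with a black cap, 58 mm across, 72 mm high, loose; origin under its centre, z up.
- glaze_pot_0: Bystander: small orange glaze pot with a white cap, 53 mm across, 61 mm high, loose; origin under its centre, z up.

How it is judged:
By the outcome, as a careful person would: the job done as asked, in the order asked, and still so for the second after the job is handed in, with the robot touching nothing.
Of test_tile_1, test_tile_2, test_tile_5 only 2 to 3 are there at a start; the rules pass over those that are not, and their reading is None.
At some moment in a run one of test_tile_1, test_tile_2, test_tile_5 may be knocked a few centimetres aside while the robot is not near it.
Once in a run the grip may slacken for a moment while it holds something.
It also fails if it takes over 210 s, if anything falls off the work surface, if the arm or the gripper's body presses on something with over 40 N, if the wrist force passes 120 N, or if a joint passes its speed limit or range.

## Working session

There is one attempt and no reset: what is moved stays moved. The work goes in short steps, Python scripts to look and compute and a tool call to move; the robot and the scene stay as the last step left them, time stands still between calls to the robot, and variables do not carry over. Pictures are saved under pics/ and viewed, at most 14 in all, crops included, and the job is handed in when it is done.

Besides the shell and the picture viewer there is one more tool, called after "Call:" in YAML: its name, and indented under it one key for each argument. play_rows: Moves the arm, as the interface text tells. Its arguments: {"type":"object","properties":{"steps":{"type":"array"},"claw":{"type":"number"}},"required":["steps"]}

```bash
ls; mkdir -p pics
cat > h.py <<'E'
import numpy as np, cv2
from scipy.spatial.transform import Rotation as R
from plant import manip, vision, order
def q2R(q): return R.from_quat([q[1],q[2],q[3],q[0]]).as_matrix()
def cam(n):
    c=vision.camera_info(n); return np.array(c["K"]),np.array(c["eye"]),q2R(c["orientation"]) if np.size(c["orientation"])==4 else np.array(c["orientation"])
def ray(n,u,v,z):
    K,e,M=cam(n); d=M@np.linalg.inv(K)@np.array([u,v,1.]); return e+d*(z-e[2])/d[2]
def cloud(n,dep):
    K,e,M=cam(n); v,u=np.mgrid[:384,:512]; p=np.stack([u,v,np.ones_like(u)],-1)@np.linalg.inv(K).T
    return (p*dep[...,None])@M.T+e
def proj(n,P):
    K,e,M=cam(n); p=K@(M.T@(np.array(P)-e)); return p[:2]/p[2]
def rel(P,yaw=None):
    "tool-frame shift (mm) to world P; yaw turn deg of tool y axis heading"
    s=manip.state(); M=q2R(s["tool_rot"]); return (M.T@(np.array(P)-s["tool_pos"])*1000).round(1)
E
python3 - <<'E'
from h import *
s=manip.state(); print({k:np.round(v,3) for k,v in s.items()})
for n in("scene","top"):
    i,d=vision.grab_frame(n); cv2.imwrite(f"pics/{n}0.png",i); np.save(f"{n}0.npy",d)
    print(n,vision.camera_info(n))
E
```

```text
pics
{'time': np.float64(0.0), 'joint_pos': array([ 1.226,  0.053,  1.614, -0.   ,  1.476, -0.119]), 'joint_vel': array([-0.   ,  0.001,  0.   ,  0.   , -0.001, -0.001]), 'joint_efforts': array([-0.0000e+00, -3.9368e+01, -3.7018e+01, -0.0000e+00,  7.0000e-03,
        0.0000e+00]), 'tool_pos': array([0.14 , 0.609, 0.23 ]), 'tool_rot': array([-0.   ,  0.113,  0.994, -0.001]), 'contact_force': array([ 0.72 , -0.24 ,  0.047]), 'ft_torque': array([-0.01 , -0.034, -0.014]), 'grasp_force': np.float64(0.0), 'gripper_width': np.float64(0.997)}
scene {'K': array([[477.02291004,   0.        , 256.77021895],
       [  0.        , 477.02291004, 191.46759498],
       [  0.        ,   0.        ,   1.        ]]), 'eye': array([ 0.38382452, -0.59170692,  1.11656314]), 'orientation': array([-0.26508347,  0.95920184, -0.09286862,  0.03221796])}
top {'K': array([[467.24182543,   0.        , 254.96363987],
       [  0.        , 467.24182543, 185.72696404],
       [  0.        ,   0.        ,   1.        ]]), 'eye': array([0.26691606, 0.04694996, 1.65230661]), 'orientation': array([ 0.04722098, -0.70034574,  0.70978034, -0.05914306])}
```

View pics/scene0.png

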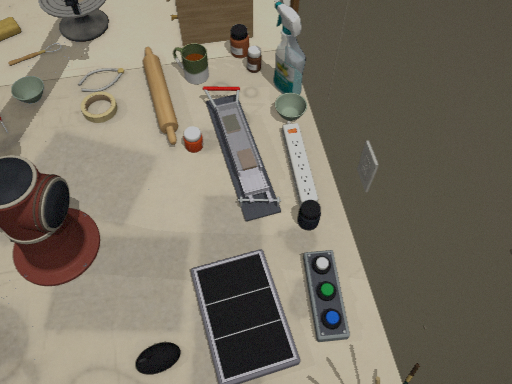

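View pics/top0.png

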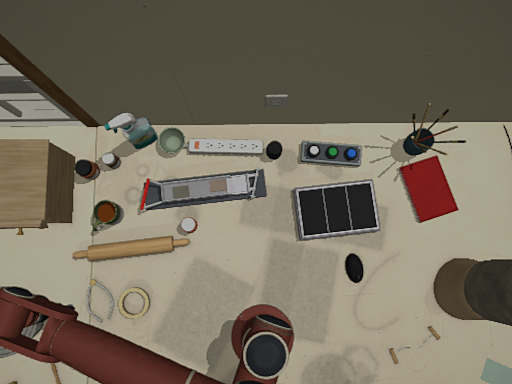

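The scene view shows the tray with its red handle at (222,88) and open corner near (260,205), with two tiles under the hood at about (232,122) and (246,158). It also shows the reader at (245,315), and the keys white (321,264), green (327,290) and blue (333,318). The dark pot is at (309,215) and the orange pot at (193,138).

Run:
```python
from h import *
def cen(n,m):
    k,l,st,c=cv2.connectedComponentsWithStats(m.astype(np.uint8)); return [(st[j,4],c[j].round(1),l==j) for j in np.argsort(-st[1:,4])[:4]+1]
for n,box in (("scene",(190,75,290,225)),("top",(130,160,280,220))):
    i=cv2.imread(f"pics/{n}0.png"); d=np.load(f"{n}0.npy"); C=cloud(n,d)
    b,g,r=[i[...,k].astype(int) for k in range(3)]
    u0,v0,u1,v1=box; W=np.zeros(b.shape,bool); W[v0:v1,u0:u1]=1
    a=cen(n,(r>130)&(g<70)&(b<70)&W)[0]
    vv,uu=np.nonzero(a[2]); rect=cv2.minAreaRect(np.c_[uu,vv].astype(np.float32))
    bx=cv2.boxPoints(rect); e=sorted([(np.linalg.norm(bx[k]-bx[(k+1)%4]),tuple((bx[k]+bx[(k+1)%4])/2)) for k in range(4)])[:2]
    P=[ray(n,*x[1],.062) for x in e]; print(n,"handle",a[0],a[1],ray(n,*a[1],.062).round(4),[p.round(4) for p in P],np.linalg.norm(P[0]-P[1]),"depthz",np.median(C[a[2]][:,2]))
    for nm,m,z in (("blue",(b>150)&(r<80)&(g<130),.05),("green",(g>100)&(r<70)&(b<100),.05)):
        for q in cen(n,m)[:1]: print(nm,q[0],q[1],np.median(C[q[2]],0).round(4),ray(n,*q[1],np.median(C[q[2]][:,2])).round(4))
    # white key
    WW=np.zeros_like(W); (WW.__setitem__((slice(250,278),slice(310,335)),1) if n=="scene" else WW.__setitem__((slice(142,160),slice(305,322)),1))
    q=cen(n,(b>170)&(g>170)&(r>170)&WW)[0]; print("white",q[0],q[1],np.median(C[q[2]],0).round(4))
    # reader black plate corners
    WW=np.zeros_like(W); (WW.__setitem__((slice(245,384),slice(185,302)),1) if n=="scene" else WW.__setitem__((slice(178,242),slice(290,382)),1))
    m=((b+g+r)<110)&WW; m=cv2.morphologyEx(m.astype(np.uint8),cv2.MORPH_CLOSE,np.ones((7,7))); q=cen(n,m)[0]
    vv,uu=np.nonzero(q[2]); pts=np.c_[uu,vv]; P=np.array([ray(n,u,v,.031) for u,v in pts])
    (c,s,an)=cv2.minAreaRect((P[:,:2]*1000).astype(np.float32)); print("plate",q[0],np.round(c,1),np.round(s,1),an, np.median(C[q[2]][:,2]))
    cr=cv2.resize(i[v0:v1,u0:u1],None,fx=4 if n=="scene" else 5,fy=4 if n=="scene" else 5,interpolation=cv2.INTER_CUBIC); cv2.imwrite(f"pics/{n}_tray.png",cr); print(cr.shape)
```

```text
scene handle 107 [221.3  88. ] [0.487  0.3965 0.062 ] [array([0.4338, 0.4065, 0.062 ]), array([0.5385, 0.3869, 0.062 ])] 0.10646089315491924 depthz 0.06563704852172147
blue 111 [332.1 316.6] [ 0.6241 -0.3223  0.0534] [ 0.6239 -0.3225  0.0534]
green 109 [326.9 288.8] [ 0.6299 -0.2572  0.0527] [ 0.6301 -0.2572  0.0527]
white 91 [321.9 262.5] [ 0.6361 -0.1917  0.0536]Traceback (most recent call last):
  File "<stdin>", line 20, in <module>
  File "h.py", line 8, in ray
    K,e,M=cam(n); d=M@np.linalg.inv(K)@np.array([u,v,1.]); return e+d*(z-e[2])/d[2]
          ~~~^^^
  File "h.py", line 6, in cam
    c=vision.camera_info(n); return np.array(c["K"]),np.array(c["eye"]),q2R(c["orientation"]) if np.size(c["orientation"])==4 else np.array(c["orientation"])
ValueError: time passes only in moves, steps and waits
```

```bash
sed -i 's/^def cam(n):/import functools\n@functools.cache\ndef cam(n):/' h.py
python3 - <<'E'
from h import *
def cen(n,m):
    k,l,st,c=cv2.connectedComponentsWithStats(m.astype(np.uint8)); return [(st[j,4],c[j].round(1),l==j) for j in np.argsort(-st[1:,4])[:4]+1]
for n,box in (("scene",(190,75,290,225)),("top",(130,160,280,220))):
    i=cv2.imread(f"pics/{n}0.png"); d=np.load(f"{n}0.npy"); C=cloud(n,d)
    b,g,r=[i[...,k].astype(int) for k in range(3)]
    u0,v0,u1,v1=box; W=np.zeros(b.shape,bool); W[v0:v1,u0:u1]=1
    a=cen(n,(r>130)&(g<70)&(b<70)&W)[0]
    vv,uu=np.nonzero(a[2]); rect=cv2.minAreaRect(np.c_[uu,vv].astype(np.float32))
    bx=cv2.boxPoints(rect); e=sorted([(np.linalg.norm(bx[k]-bx[(k+1)%4]),tuple((bx[k]+bx[(k+1)%4])/2)) for k in range(4)])[:2]
    P=[ray(n,*x[1],.062) for x in e]; print(n,"handle",a[0],a[1],ray(n,*a[1],.062).round(4),[p.round(4) for p in P],np.linalg.norm(P[0]-P[1]))
    for nm,m,z in (("blue",(b>120)&(r<80)&(g<130)&(b>g+40),.05),("green",(g>90)&(r<70)&(b<100),.05)):
        for q in cen(n,m)[:1]: print(nm,q[0],q[1],np.median(C[q[2]],0).round(4))
    WW=np.zeros_like(W); (WW.__setitem__((slice(245,384),slice(185,302)),1) if n=="scene" else WW.__setitem__((slice(178,242),slice(290,382)),1))
    m=((b+g+r)<110)&WW; m=cv2.morphologyEx(m.astype(np.uint8),cv2.MORPH_CLOSE,np.ones((7,7))); q=cen(n,m)[0]
    vv,uu=np.nonzero(q[2]); P=np.array([ray(n,u,v,.031) for u,v in zip(uu,vv)])
    (c,s,an)=cv2.minAreaRect((P[:,:2]*1000).astype(np.float32)); print("plate",q[0],np.round(c,1),np.round(s,1),an, np.median(C[q[2]][:,2]))
    # dark tray base outline
    m=((b+g+r)<200)&W&(C[...,2]<.03)
    f=4 if n=="scene" else 5
    cr=cv2.resize(i[v0:v1,u0:u1],None,fx=f,fy=f,interpolation=cv2.INTER_CUBIC); cv2.imwrite(f"pics/{n}_tray.png",cr)
E
```

```text
scene handle 107 [221.3  88. ] [0.487  0.3965 0.062 ] [array([0.4338, 0.4065, 0.062 ]), array([0.5385, 0.3869, 0.062 ])] 0.10646089315491924
blue 129 [332. 317.] [ 0.6237 -0.3232  0.0531]
green 117 [326.8 288.8] [ 0.6298 -0.2568  0.0526]
plate 7320 [ 429.4 -266.1] [155.  253.9] 5.925375461578369 0.031437070762769914
top handle 83 [144.4 193.8] [0.4847 0.397  0.062 ] [array([0.4333, 0.4073, 0.062 ]), array([0.5362, 0.3868, 0.062 ])] 0.10482065200577996
blue 52 [351.4 152.5] [ 0.6235 -0.3222  0.0525]
green 51 [332.6 151. ] [ 0.6294 -0.2562  0.053 ]
plate 3157 [ 427.7 -267.8] [153.3 253. ] 5.914879322052002 0.030797156635647083
```

View pics/scene_tray.png

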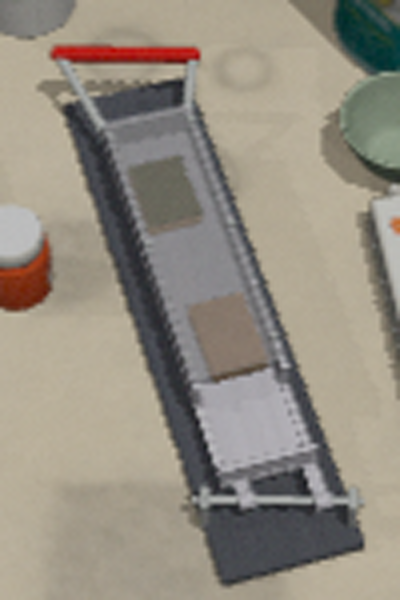

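View pics/top_tray.png

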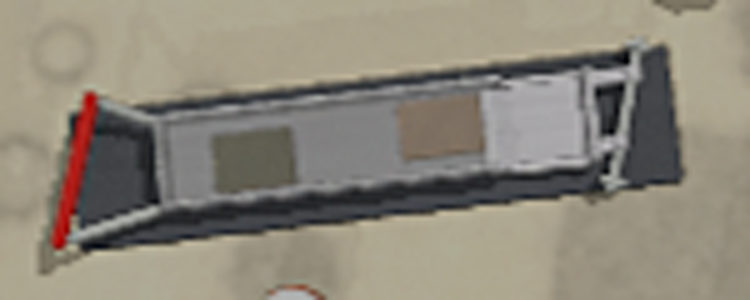

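Two tiles are present, olive and tan; there is no orange one. I'll work out the tray pose from the handle bar and check it by overlay.

```bash
cat >> h.py <<'E'
yaw=np.radians(96.3); tx=np.array([np.cos(yaw),np.sin(yaw),0]); ty=np.array([-tx[1],tx[0],0])
H=np.array([.4858,.3968,.06]); hinge=H-.372*tx+.026*ty-[0,0,.03]
def T(x,y,z): return hinge+(x*tx+y*ty)/1000+np.array([0,0,z/1000])
def turn(hd):
    "deg about tool z so that tool y heads along hd (mod 180)"
    M=q2R(manip.state()["tool_rot"]); a=np.degrees(np.arctan2(M[1,1],M[0,1])); return round(-((hd-a+90)%180-90),2)
E
python3 - <<'E'
from h import *
print("hinge",hinge.round(4),"tile",T(47,-18.5,7).round(4))
out=[]
for n,box,f in (("scene",(190,75,290,225),4),("top",(130,160,280,220),5)):
    i=cv2.imread(f"pics/{n}_tray.png")
    pj=lambda P:tuple(((proj(n,P)-box[:2]+.5)*f).astype(int).tolist())
    L=[T(18,2,2),T(18,-54,2),T(76,-54,2),T(76,2,2)]
    for k in range(4): cv2.line(i,pj(L[k]),pj(L[(k+1)%4]),(0,255,0),1)
    for s in(-60,60): cv2.circle(i,pj(T(-26*.296/.955+s*.296,-26+s*.955,0)),4,(255,0,255),1)
    L=[T(82,2,27),T(317,2,27),T(317,-54,27),T(82,-54,27)]
    for k in range(4): cv2.line(i,pj(L[k]),pj(L[(k+1)%4]),(255,255,0),1)
    out.append(i)
a,b=out; o=np.zeros((600,800,3),np.uint8); o[:,:400]=a; b=cv2.resize(b,(1125,450))[:,725:]; o[:450,400:]=b[:,:400]; cv2.imwrite("pics/ov.png",o)
i=cv2.imread("pics/scene0.png"); C=cloud("scene",np.load("scene0.npy"))
for u,v in((309,210),(193,133)): print(C[v,u].round(3))
print("to handle", rel(H+[0,0,.06]), turn(79.1))
E
```

```text
hinge [0.5008 0.0242 0.03  ] tile [0.514  0.0729 0.037 ]
[ 0.637 -0.056  0.07 ]
[0.383 0.245 0.063]
to handle [-384.7 -128.7  110.4] -2.04
```

View pics/ov.png

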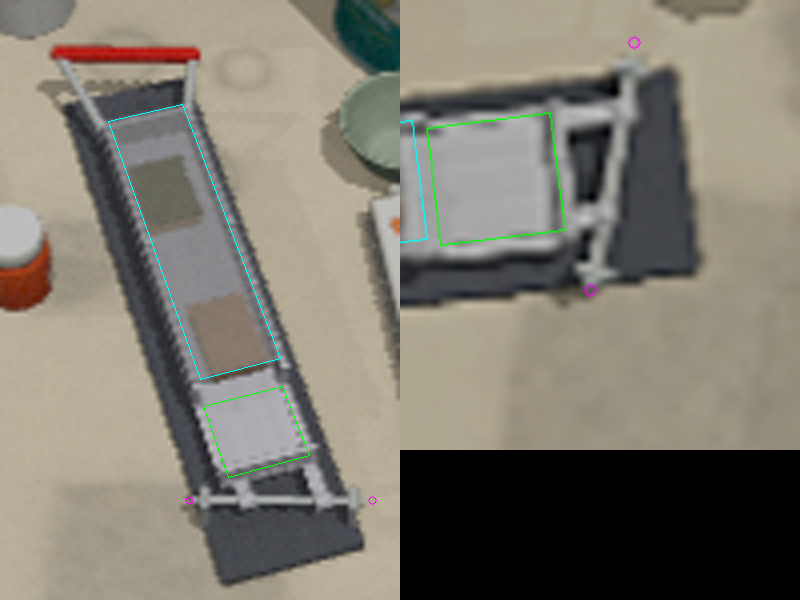

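The overlay fits: the green corner rectangle and cyan hood outline sit within about 2 mm of the real ones in both views. Now I'll move above the handle.

Call:
play_rows:
  steps:
    - [[-32, -11, 0, 0, 0, 0], [-64, -21, 0, 0, 0, 0], [-96, -32, 0, 0, 0, 0], [-128, -43, 0, 0, 0, 0], [-160, -54, 0, 0, 0, 0], [-192, -64, 5, 0, 0, -0.5], [-224, -75, 15, 0, 0, -1], [-256, -86, 25, 0, 0, -2], [-288, -96, 35, 0, 0, -2], [-320, -107, 45, 0, 0, -2], [-352, -118, 55, 0, 0, -2], [-384.7, -128.7, 60, 0, 0, -2]]
  claw: -0.3

```text
time: 1.1
tool_pos: [0.4863, 0.3959, 0.1691]
tool_rot: [-0.001, 0.095, 0.995, -0.001]
contact_force: [0.5, 0.9, -0.6]
gripper_width: 0.348
grasp_force: 0.0
```

Run:
```python
from h import *
s=manip.state(); print(s["tool_pos"],s["gripper_width"],rel(H-[0,0,.019]),turn(79.1))
```

```text
[0.48632483 0.39587141 0.16905787] 0.34779633161530354 [  0.4   1.1 128.1] -0.04
```

Call:
play_rows:
  steps:
    - [[0, 0, 30, 0, 0, 0], [0, 1, 60, 0, 0, 0], [0, 1, 90, 0, 0, 0], [0, 1, 110, 0, 0, 0], [0, 1, 120, 0, 0, 0], [0, 1, 126, 0, 0, 0], [0, 1, 126, 0, 0, 0]]

```text
time: 1.68
tool_pos: [0.4856, 0.3982, 0.0441]
tool_rot: [-0.001, 0.095, 0.995, -0.001]
contact_force: [0.3, -0.6, -0.5]
gripper_width: 0.352
grasp_force: 0.0
```

Call:
play_rows:
  steps:
    - [[0, 0, 0, 0, 0, 0], [0, 0, 0, 0, 0, 0], [0, 0, 0, 0, 0, 0], [0, 0, 0, 0, 0, 0], [0, 0, 0, 0, 0, 0], [0, 0, 0, 0, 0, 0]]
  claw: -1

```text
time: 2.18
tool_pos: [0.4863, 0.3961, 0.0468]
tool_rot: [-0.0, 0.095, 0.995, -0.003]
contact_force: [-3.4, -10.4, 3.3]
gripper_width: 0.111
grasp_force: 58.5
```

Run:
```python
from h import *
s=manip.state(); M=q2R(s["tool_rot"])
h=np.array([.296*tx+.955*ty])[0]; p=.955*tx-.296*ty
for a in np.linspace(.05,.55,11):
    d=(.363*np.cos(a)-.03*np.sin(a)-.363)*p+np.array([0,0,.363*np.sin(a)+.03*np.cos(a)-.03])
    print(round(a,2),(M.T@d*1000).round(1))
```

```text
0.05 [ -0.   -2.1 -18.1]
0.1 [ -0.   -5.  -36.1]
0.15 [ -0.   -8.9 -53.9]
0.2 [ -0.  -13.6 -71.4]
0.25 [ -0.  -19.2 -88.8]
0.3 [  -0.   -25.7 -105.8]
0.35 [  -0.   -33.  -122.5]
0.4 [  -0.   -41.1 -138.8]
0.45 [  -0.   -50.1 -154.6]
0.5 [-1.00e-01 -5.98e+01 -1.70e+02]
0.55 [-1.000e-01 -7.030e+01 -1.849e+02]
```

Call:
play_rows:
  steps:
    - [[0, -2, -18, 0, 0, 0], [0, -5, -36, 0, 0, 0], [0, -9, -54, 0, 0, 0], [0, -13.6, -71.4, 0, 0, 0], [0, -19, -89, 0, 0, 0], [0, -25.7, -106, 0, 0, 0], [0, -33, -122.5, 0, 0, 0], [0, -41, -139, 0, 0, 0], [0, -50, -154.6, 0, 0, 0], [0, -60, -170, 0, 0, 0], [0, -70, -185, 0, 0, 0], [0, -70, -185, 0, 0, 0]]

```text
time: 3.18
tool_pos: [0.473, 0.3287, 0.2343]
tool_rot: [0.001, 0.096, 0.995, 0.0]
contact_force: [-1.3, -0.0, -3.4]
gripper_width: 0.111
grasp_force: 59.8
```

Call:
play_rows:
  steps:
    - [[0, 0, 0, 0, 0, 0], [0, 0, 0, 0, 0, 0], [0, 0, 0, 0, 0, 0], [0, 0, 0, 0, 0, 0], [0, 0, 0, 0, 0, 0], [0, 0, 0, 0, 0, 0], [0, 0, 0, 0, 0, 0], [0, 0, 0, 0, 0, 0], [0, 0, 0, 0, 0, 0], [0, 0, 0, 0, 0, 0], [0, 0, 0, 0, 0, 0], [0, 0, 0, 0, 0, 0]]

```text
time: 4.18
tool_pos: [0.4734, 0.3309, 0.2311]
tool_rot: [0.001, 0.095, 0.995, 0.001]
contact_force: [0.8, 4.8, 1.2]
gripper_width: 0.11
grasp_force: 60.4
```

Run:
```python
from h import *
s=manip.state(); print(s["tool_pos"],s["gripper_width"],s["contact_force"])
i,d=vision.grab_frame("scene"); j,e=vision.grab_frame("top")
o=np.zeros((600,800,3),np.uint8); o[:,:400]=cv2.resize(i[75:225,190:290],(400,600),interpolation=2); o[:400,400:]=cv2.resize(j[140:230,190:280],(400,400),interpolation=2)
cv2.imwrite("pics/tip1.png",o)
```

```text
[0.47341042 0.33089055 0.23107584] 0.11024911670543 [0.7952603  4.78345401 1.20410994]
```

View pics/tip1.png

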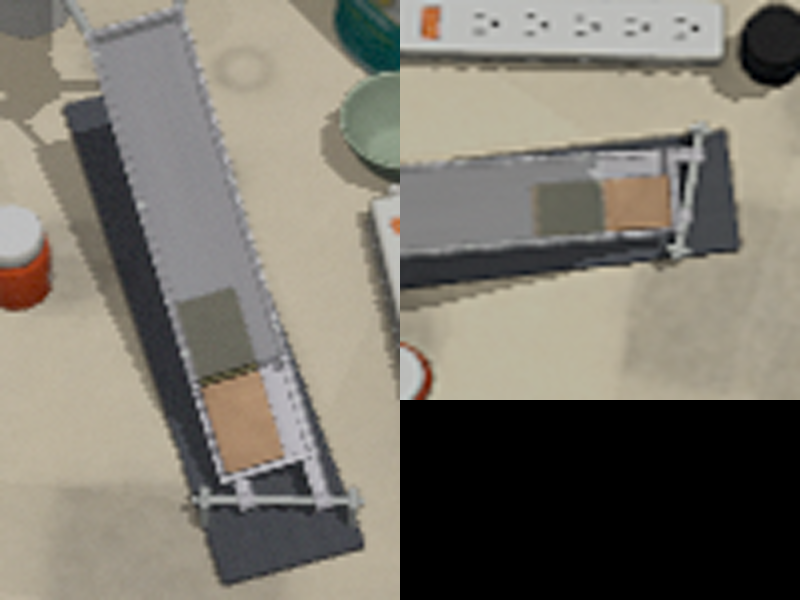

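The tan tile sits in the corner at crop (245,420), with the olive tile right behind it. I'll let the tray down and release.

Call:
play_rows:
  steps:
    - [[0, 10, 15, 0, 0, 0], [0, 20, 30, 0, 0, 0], [0, 29, 46, 0, 0, 0], [0, 37, 62.5, 0, 0, 0], [0, 44, 79, 0, 0, 0], [0, 51, 96, 0, 0, 0], [0, 56, 113, 0, 0, 0], [0, 61, 131, 0, 0, 0], [0, 65, 149, 0, 0, 0], [0, 68, 167, 0, 0, 0], [0, 70, 184, 0, 0, 0], [0, 70, 184, 0, 0, 0]]

```text
time: 5.28
tool_pos: [0.4872, 0.3959, 0.0467]
tool_rot: [0.0, 0.095, 0.995, -0.004]
contact_force: [-1.1, -9.7, 6.8]
gripper_width: 0.113
grasp_force: 66.2
```

Call:
play_rows:
  steps:
    - [[0, 0, 0, 0, 0, 0], [0, 0, 0, 0, 0, 0], [0, 0, 0, 0, 0, 0], [0, 0, 0, 0, 0, 0], [0, 0, -10, 0, 0, 0], [0, 0, -40, 0, 0, 0], [0, 0, -80, 0, 0, 0], [0, 0, -120, 0, 0, 0], [0, 0, -140, 0, 0, 0], [0, 0, -140, 0, 0, 0]]
  claw: -0.3

```text
time: 6.12
tool_pos: [0.4894, 0.4008, 0.1954]
tool_rot: [0.005, 0.095, 0.995, 0.004]
contact_force: [1.0, -0.6, 0.0]
gripper_width: 0.356
grasp_force: 0.0
```

```bash
cat >> h.py <<'E'
def tile(n,z=.042,box=None,save=None):
    i,d=vision.grab_frame(n); hsv=cv2.cvtColor(i,cv2.COLOR_BGR2HSV)
    W=np.zeros(i.shape[:2],np.uint8); u0,v0,u1,v1=box; W[v0:v1,u0:u1]=1
    m=((hsv[...,1]>70)&(W>0)).astype(np.uint8); k,l,st,c=cv2.connectedComponentsWithStats(m)
    res=[]
    for j in np.argsort(-st[1:,4])[:2]+1:
        v,u=np.nonzero(l==j)
        if len(u)<40: continue
        P=np.array([ray(n,a,b,z) for a,b in zip(u,v)])
        r=cv2.minAreaRect((P[:,:2]*1000).astype(np.float32)); res.append((len(u),i[l==j].mean(0).astype(int).tolist(),P.mean(0).round(4).tolist(),np.round(r[1],1).tolist(),round(r[2],1)))
    if save: cv2.imwrite(save,cv2.resize(i[v0:v1,u0:u1],None,fx=5,fy=5,interpolation=2))
    return res
E
python3 - <<'E'
from h import *
s=manip.state(); print(s["tool_pos"])
print(tile("scene",box=(225,140,280,210),save="pics/c1.png")); print(tile("top",box=(215,170,262,205)))
print(rel(T(47,-18.5,100)), turn(6.3))
E
```

```text
[0.48940777 0.40075765 0.19542113]
[(308, [97, 125, 153], [0.5116, 0.0807, 0.042], [38.4, 67.7], 5.3)]
[(198, [101, 131, 161], [0.5108, 0.075, 0.042], [39.7, 61.9], 5.7)]
[ -88.4 -315.1   58. ] 72.78
```

Call:
play_rows:
  steps:
    - [[-7, -26, 0, 0, 0, 6.5], [-15, -52, 0, 0, 0, 13], [-22, -79, 0, 0, 0, 19.5], [-29, -105, 0, 0, 0, 26], [-37, -131, 0, 0, 0, 32.5], [-44, -157, 5, 0, 0, 39], [-52, -183, 10, 0, 0, 45.5], [-59, -210, 20, 0, 0, 52], [-66, -236, 30, 0, 0, 58.5], [-74, -262, 40, 0, 0, 65], [-81, -288, 50, 0, 0, 72], [-88, -315, 60, 0, 0, 72.8]]
  claw: 1

```text
time: 7.22
tool_pos: [0.5111, 0.0714, 0.1235]
tool_rot: [-0.002, 0.669, 0.743, -0.001]
contact_force: [-0.2, 0.2, 0.2]
gripper_width: 1.002
grasp_force: 0.0
```

Call:
play_rows:
  steps:
    - [[0, 0, 0, 0, 0, 0], [0, 0, 0, 0, 0, 0], [0, 0, 0, 0, 0, 0], [0, 0, 0, 0, 0, 0]]

```text
time: 7.55
tool_pos: [0.5126, 0.0734, 0.126]
tool_rot: [-0.0, 0.667, 0.745, -0.0]
contact_force: [0.9, -0.5, 0.7]
gripper_width: 1.0
grasp_force: 0.0
```

Run:
```python
from h import *
s=manip.state(); print(s["tool_pos"],s["tool_rot"],s["gripper_width"])
print(rel([.513,.074,.0325]), turn(6.0))
i,d=vision.grab_frame("scene");j,d2=vision.grab_frame("top")
o=np.zeros((600,800,3),np.uint8); o[:,:400]=cv2.resize(i[125:225,215:282],(400,600),interpolation=2); o[:400,400:]=cv2.resize(j[140:230,190:280],(400,400),interpolation=2)
cv2.imwrite("pics/abv.png",o)
```

```text
[0.51260283 0.07342713 0.12603418] [-3.31111409e-04  6.66946336e-01  7.45105673e-01 -1.01858593e-04] 0.9999607451605049
[ 0.5  0.5 93.5] 0.34
```

View pics/abv.png

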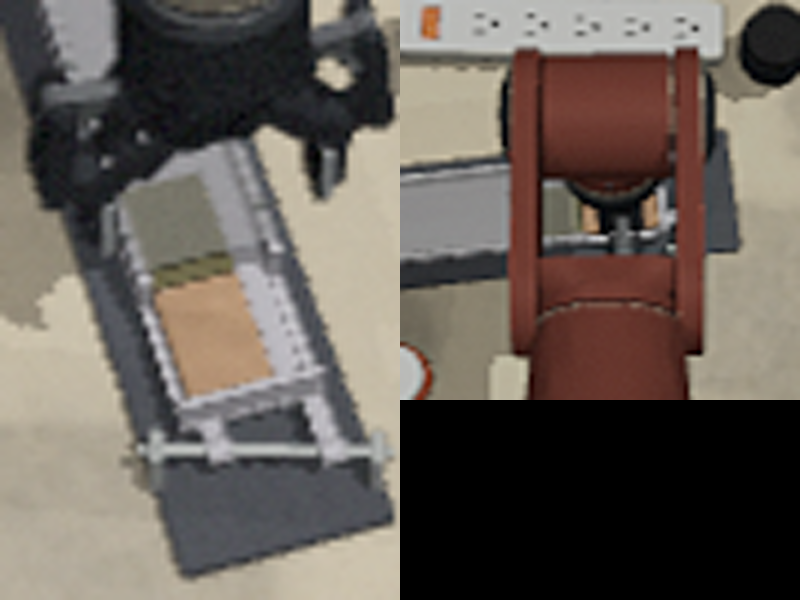

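Run:
```python
from h import *
print(ray("scene",250.2,180.4,.042), [ray("scene",215+u/5.97-.3,125+v/6-.3,.042).round(4) for u,v in((152,285),(238,275),(272,378),(185,397))])
```

```text
[0.51251596 0.07515455 0.042     ] [array([0.4909, 0.1059, 0.042 ]), array([0.53  , 0.1039, 0.042 ]), array([0.5343, 0.0478, 0.042 ]), array([0.4947, 0.0454, 0.042 ])]
```

Call:
play_rows:
  steps:
    - [[1, 0, 30, 0, 0, 0], [1, 0, 55, 0, 0, 0], [1.5, 0.5, 75, 0, 0, 0], [1.5, 0.5, 85, 0, 0, 0], [1.5, 0.5, 90, 0, 0, 0], [1.5, 0.5, 93, 0, 0, 0], [1.5, 0.5, 93, 0, 0, 0], [1.5, 0.5, 93, 0, 0, 0]]

```text
time: 8.32
tool_pos: [0.5143, 0.0742, 0.0346]
tool_rot: [0.001, 0.667, 0.745, 0.001]
contact_force: [-0.1, -0.3, 0.3]
gripper_width: 1.0
grasp_force: 0.0
```

Call:
play_rows:
  steps:
    - [[0, 0, 0, 0, 0, 0], [0, 0, 0, 0, 0, 0], [0, 0, 0, 0, 0, 0], [0, 0, 0, 0, 0, 0], [0, 0, 0, 0, 0, 0], [0, 0, 0, 0, 0, 0], [0, 0, 0, 0, 0, 0], [0, 0, 0, 0, 0, 0]]
  claw: -1

```text
time: 8.98
tool_pos: [0.5141, 0.0741, 0.0343]
tool_rot: [0.001, 0.667, 0.745, 0.001]
contact_force: [-0.2, 0.1, 5.1]
gripper_width: 0.452
grasp_force: 60.8
```

Call:
play_rows:
  steps:
    - [[0, 0, -5, 0, 0, 0], [0, 0, -20, 0, 0, 0], [0, 0, -40, 0, 0, 0], [0, 0, -65, 0, 0, 0], [0, 0, -90, 0, 0, 0], [-15, -5, -100, 0, 0, 0], [-40, -14, -100, 0, 0, 0], [-70, -26, -100, 0, 0, 0], [-100, -38, -100, 0, 0, 0], [-130, -48, -100, 0, 0, 0], [-160, -60, -100, 0, 0, 0], [-190, -71, -100, 0, 0, 0]]

```text
time: 9.98
tool_pos: [0.462, -0.1236, 0.1327]
tool_rot: [-0.001, 0.667, 0.745, -0.0]
contact_force: [0.2, -0.2, 0.1]
gripper_width: 0.449
grasp_force: 61.2
```

Call:
play_rows:
  steps:
    - [[-30, -11, 0, 0, 0, 0], [-60, -22, 0, 0, 0, 0], [-90, -33, 0, 0, 0, 0], [-115, -43, 0, 0, 0, 0], [-130, -48, 0, 0, 0, 0], [-139, -52, 0, 0, 0, 0], [-139.5, -52, 0, 0, 0, 0], [-139.5, -52, 0, 0, 0, 0], [-139.5, -52, 0, 0, 0, 0]]

```text
time: 10.73
tool_pos: [0.4269, -0.2658, 0.1329]
tool_rot: [-0.0, 0.667, 0.745, 0.0]
contact_force: [-0.2, 0.1, -0.1]
gripper_width: 0.445
grasp_force: 61.2
```

Run:
```python
from h import *
s=manip.state(); print(s["tool_pos"],s["gripper_width"],s["grasp_force"])
print(rel([.4285,-.267,.034]), turn(5.9))
i,d=vision.grab_frame("scene")
cv2.imwrite("pics/hold.png",cv2.resize(i[220:384,170:350],None,fx=3.6,fy=3.6,interpolation=2))
```

```text
[ 0.42690479 -0.26580296  0.13293254] 0.4451553245058058 61.20557427406311
[-1.5  1.5 98.9] 0.41
```

View pics/hold.png

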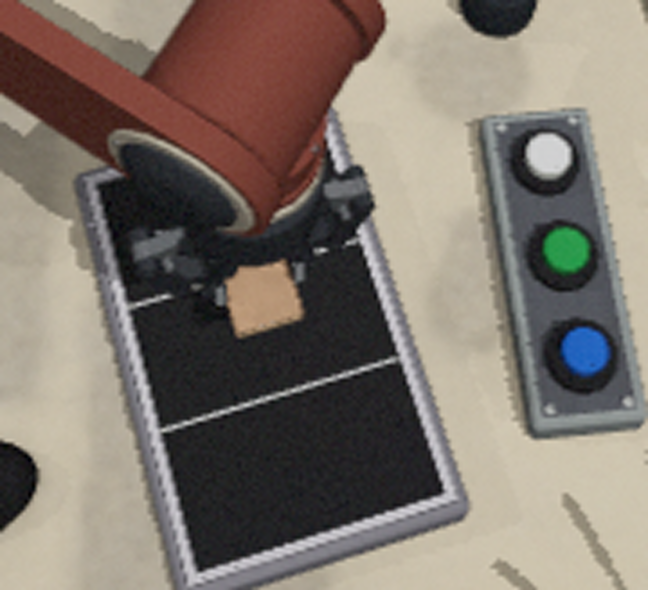

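The tan tile is held between the fingers at crop (265,297), above the middle field. I'll lower it.

Call:
play_rows:
  steps:
    - [[-1.5, 1.5, 25, 0, 0, 0.4], [-1.5, 1.5, 50, 0, 0, 0.4], [-1.5, 1.5, 70, 0, 0, 0.4], [-1.5, 1.5, 83, 0, 0, 0.4], [-1.5, 1.5, 90, 0, 0, 0.4], [-1.5, 1.5, 94, 0, 0, 0.4], [-1.5, 1.5, 96.5, 0, 0, 0.4], [-1.5, 1.5, 98, 0, 0, 0.4], [-1.5, 1.5, 98, 0, 0, 0.4], [-1.5, 1.5, 98, 0, 0, 0.4]]

```text
time: 11.62
tool_pos: [0.4291, -0.2686, 0.0362]
tool_rot: [0.001, 0.67, 0.742, 0.0]
contact_force: [0.2, 0.2, -1.4]
gripper_width: 0.445
grasp_force: 61.2
```

Run:
```python
from h import *
s=manip.state(); print(s["tool_pos"],s["gripper_width"],s["contact_force"])
i,d=vision.grab_frame("scene")
cv2.imwrite("pics/low.png",cv2.resize(i[280:340,200:290],None,fx=8,fy=8,interpolation=2))
```

```text
[ 0.42910374 -0.26856565  0.03620851] 0.4450523596747649 [ 0.24962979  0.1640545  -1.35804177]
```

View pics/low.png

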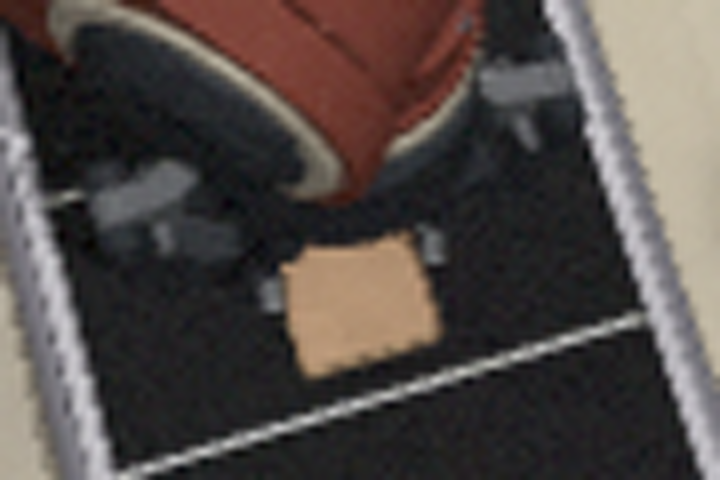

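The tile hangs level just above the plate, with its edge clear of the lower white line. I'll lower a touch more and release.

Call:
play_rows:
  steps:
    - [[0, 0, 1, 0, 0, 0], [0, 0, 2, 0, 0, 0], [0, 0, 2.5, 0, 0, 0], [0, 0, 2.5, 0, 0, 0]]

```text
time: 12.0
tool_pos: [0.4284, -0.2682, 0.0327]
tool_rot: [-0.0, 0.67, 0.742, -0.0]
contact_force: [-0.2, -0.1, -0.9]
gripper_width: 0.45
grasp_force: 61.2
```

Call:
play_rows:
  steps:
    - [[0, 0, 0, 0, 0, 0], [0, 0, 0, 0, 0, 0], [0, 0, 0, 0, 0, 0], [0, 0, 0, 0, 0, 0], [0, 0, 0, 0, 0, 0], [0, 0, -20, 0, 0, 0], [0, 0, -50, 0, 0, 0], [0, 0, -90, 0, 0, 0], [0, 0, -130, 0, 0, 0], [0, 0, -160, 0, 0, 0], [0, 0, -160, 0, 0, 0]]
  claw: 0.4

```text
time: 12.92
tool_pos: [0.4319, -0.2709, 0.2017]
tool_rot: [0.007, 0.67, 0.742, 0.0]
contact_force: [0.4, -0.3, 1.0]
gripper_width: 0.701
grasp_force: 0.0
```

Run:
```python
from h import *
s=manip.state(); print(s["tool_pos"],s["tool_rot"])
P=tile("scene",z=.041,box=(195,255,300,380)); print(P)
print(rel(H+[0,0,.11]),turn(79.1), turn(79.1-180))
print(s["joint_pos"].round(2))
```

```text
[ 0.43186297 -0.2709498   0.20167919] [7.25681039e-03 6.69955925e-01 7.42365383e-01 1.89437466e-04]
[(506, [114, 143, 175], [0.4279, -0.2698, 0.041], [44.3, 64.0], 4.1), (199, [41, 48, 88], [0.4588, -0.1463, 0.041], [38.8, 62.6], 79.1)]
[657.8 122.9  24.3] -73.23 -73.23
[-0.71 -0.22  1.92 -0.    1.43 -0.81]
```

Call:
play_rows:
  steps:
    - [[25, 5, 0, 0, 0, 0], [60, 11, 0, 0, 0, 0], [97, 18, 0, 0, 0, 0], [134, 25, 0, 0, 0, 0], [171, 32, 0, 0, 0, 0], [208, 39, 0, 0, 0, 0], [245, 46, 0, 0, 0, 0], [282, 53, 0, 0, 0, 0], [319, 60, 0, 0, 0, 0], [356, 67, 0, 0, 0, 0], [393, 74, 0, 0, 0, 0], [420, 79, 0, 0, 0, 0]]
  claw: -0.3

```text
time: 13.97
tool_pos: [0.463, 0.1603, 0.1909]
tool_rot: [-0.001, 0.669, 0.743, -0.001]
contact_force: [0.3, -0.8, -0.2]
gripper_width: 0.349
grasp_force: 0.0
```

Call:
play_rows:
  steps:
    - [[20, 4, 0, 0, 0, -6.5], [45, 8, 0, 0, 0, -13], [70, 13, 0, 0, 0, -19.5], [95, 18, 0, 0, 0, -26], [120, 22, 0, 0, 0, -32.5], [145, 27, 0, 0, 0, -39], [165, 31, 0, 0, 0, -45.5], [185, 35, 0, 0, 0, -52], [205, 38, 0, 0, 0, -58.5], [220, 41, 0, 0, 0, -65], [235, 44, 10, 0, 0, -71], [236, 44, 20, 0, 0, -73.2]]

```text
time: 14.97
tool_pos: [0.4834, 0.3989, 0.1712]
tool_rot: [-0.001, 0.092, 0.996, 0.0]
contact_force: [0.1, -0.0, 0.4]
gripper_width: 0.351
grasp_force: 0.0
```

Call:
play_rows:
  steps:
    - [[0, 0, 0, 0, 0, 0], [0, 0, 0, 0, 0, 0], [0, 0, 0, 0, 0, 0]]

```text
time: 15.22
tool_pos: [0.4836, 0.3964, 0.172]
tool_rot: [-0.001, 0.096, 0.995, -0.0]
contact_force: [0.0, 0.2, -0.1]
gripper_width: 0.353
grasp_force: 0.0
```

Run:
```python
from h import *
s=manip.state(); print(s["tool_pos"],s["gripper_width"],rel(H-[0,0,.016]),turn(79.1),s["joint_pos"].round(2))
```

```text
[0.48358187 0.39642456 0.17202487] 0.3534882189116692 [ -2.2   0.9 128. ] -0.11 [ 0.57  0.1   1.67 -0.    1.38 -0.81]
```

Call:
play_rows:
  steps:
    - [[0, 0, 30, 0, 0, 0], [-2, 0, 60, 0, 0, 0], [-2, 0, 90, 0, 0, 0], [-2, 0, 110, 0, 0, 0], [-2, 0, 121, 0, 0, 0], [-2, 0, 127, 0, 0, 0], [-2, 0, 127, 0, 0, 0]]

```text
time: 15.8
tool_pos: [0.4857, 0.3961, 0.0452]
tool_rot: [-0.0, 0.096, 0.995, -0.0]
contact_force: [0.4, 0.6, 0.9]
gripper_width: 0.348
grasp_force: 0.0
```

Call:
play_rows:
  steps:
    - [[0, 0, 0, 0, 0, 0], [0, 0, 0, 0, 0, 0], [0, 0, 0, 0, 0, 0], [0, 0, 0, 0, 0, 0], [0, 0, 0, 0, 0, 0], [0, 0, 0, 0, 0, 0]]
  claw: -1

```text
time: 16.3
tool_pos: [0.4868, 0.396, 0.0479]
tool_rot: [0.001, 0.095, 0.995, -0.001]
contact_force: [-1.6, -5.1, 3.2]
gripper_width: 0.112
grasp_force: 58.6
```

Call:
play_rows:
  steps:
    - [[0, -2, -18, 0, 0, 0], [0, -5, -36, 0, 0, 0], [0, -9, -54, 0, 0, 0], [0, -13.6, -71.4, 0, 0, 0], [0, -19, -89, 0, 0, 0], [0, -25.7, -106, 0, 0, 0], [0, -33, -122.5, 0, 0, 0], [0, -41, -139, 0, 0, 0], [0, -50, -154.6, 0, 0, 0], [0, -60, -170, 0, 0, 0], [0, -70, -185, 0, 0, 0], [0, -70, -185, 0, 0, 0]]

```text
time: 17.3
tool_pos: [0.4734, 0.3282, 0.2359]
tool_rot: [0.002, 0.096, 0.995, 0.002]
contact_force: [-0.2, 3.7, -0.6]
gripper_width: 0.107
grasp_force: 59.9
```

Call:
play_rows:
  steps:
    - [[0, 0, 0, 0, 0, 0], [0, 0, 0, 0, 0, 0], [0, 0, 0, 0, 0, 0], [0, 0, 0, 0, 0, 0], [0, 0, 0, 0, 0, 0], [0, 0, 0, 0, 0, 0], [0, 0, 0, 0, 0, 0], [0, 0, 0, 0, 0, 0], [0, 0, 0, 0, 0, 0], [0, 0, 0, 0, 0, 0], [0, 0, 0, 0, 0, 0], [0, 0, 0, 0, 0, 0]]

```text
time: 18.3
tool_pos: [0.4738, 0.3306, 0.2325]
tool_rot: [0.002, 0.095, 0.995, 0.003]
contact_force: [2.7, 6.7, 2.4]
gripper_width: 0.112
grasp_force: 60.2
```

Run:
```python
from h import *
s=manip.state(); print(s["tool_pos"],s["gripper_width"])
i,d=vision.grab_frame("scene")
o=np.zeros((600,800,3),np.uint8); o[:,:400]=cv2.resize(i[75:225,190:290],(400,600),interpolation=2); o[:,400:]=cv2.resize(i[234:384,200:300],(400,600),interpolation=2)
cv2.imwrite("pics/tip2.png",o)
```

```text
[0.47383756 0.33058232 0.23250947] 0.1115174529297839
```

View pics/tip2.png

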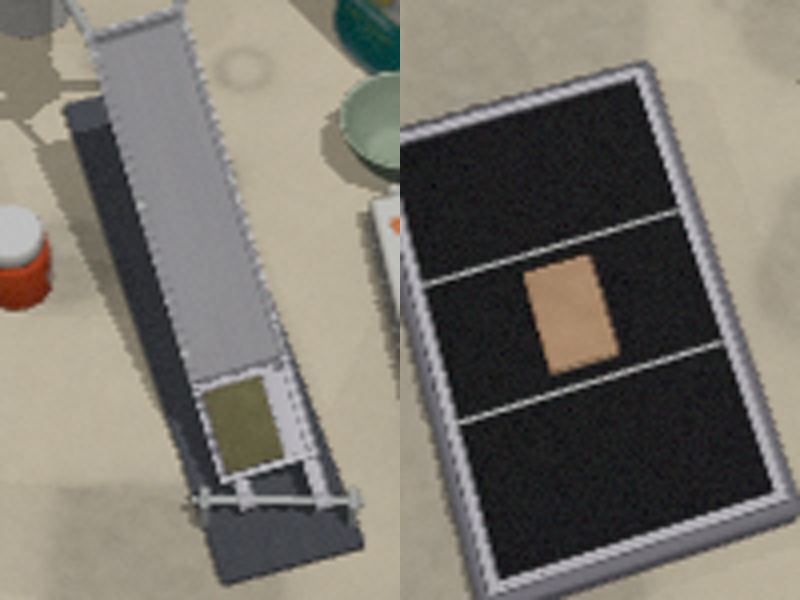

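The olive tile is now in the corner at crop (245,425), and the tan one lies flat in the middle field at (572,315). Repeating the lower-and-release sequence.

Call:
play_rows:
  steps:
    - [[0, 10, 15, 0, 0, 0], [0, 20, 30, 0, 0, 0], [0, 29, 46, 0, 0, 0], [0, 37, 62.5, 0, 0, 0], [0, 44, 79, 0, 0, 0], [0, 51, 96, 0, 0, 0], [0, 56, 113, 0, 0, 0], [0, 61, 131, 0, 0, 0], [0, 65, 149, 0, 0, 0], [0, 68, 167, 0, 0, 0], [0, 70, 184, 0, 0, 0], [0, 70, 184, 0, 0, 0]]

```text
time: 19.35
tool_pos: [0.4876, 0.3958, 0.0468]
tool_rot: [0.002, 0.095, 0.995, -0.002]
contact_force: [4.6, -4.6, 2.5]
gripper_width: 0.107
grasp_force: 66.9
```

Call:
play_rows:
  steps:
    - [[0, 0, 0, 0, 0, 0], [0, 0, 0, 0, 0, 0], [0, 0, 0, 0, 0, 0], [0, 0, 0, 0, 0, 0], [0, 0, -10, 0, 0, 0], [0, 0, -40, 0, 0, 0], [0, 0, -80, 0, 0, 0], [0, 0, -120, 0, 0, 0], [0, 0, -140, 0, 0, 0], [0, 0, -140, 0, 0, 0]]
  claw: -0.3

```text
time: 20.18
tool_pos: [0.489, 0.3988, 0.196]
tool_rot: [0.005, 0.095, 0.995, 0.004]
contact_force: [0.9, -0.3, 0.4]
gripper_width: 0.351
grasp_force: 0.0
```

Call:
play_rows:
  steps:
    - [[-7, -26, 0, 0, 0, 6.5], [-15, -52, 0, 0, 0, 13], [-22, -79, 0, 0, 0, 19.5], [-29, -105, 0, 0, 0, 26], [-37, -131, 0, 0, 0, 32.5], [-44, -157, 5, 0, 0, 39], [-52, -183, 10, 0, 0, 45.5], [-59, -210, 20, 0, 0, 52], [-66, -236, 30, 0, 0, 58.5], [-74, -262, 40, 0, 0, 65], [-81, -288, 50, 0, 0, 72], [-88, -315, 60, 0, 0, 72.8]]
  claw: 1

```text
time: 21.18
tool_pos: [0.5119, 0.0695, 0.1261]
tool_rot: [-0.0, 0.669, 0.743, -0.0]
contact_force: [0.2, -0.5, -0.1]
gripper_width: 1.001
grasp_force: 0.0
```

Call:
play_rows:
  steps:
    - [[0, 0, 0, 0, 0, 0], [0, 0, 0, 0, 0, 0], [0, 0, 0, 0, 0, 0], [0, 0, 0, 0, 0, 0]]

```text
time: 21.52
tool_pos: [0.5127, 0.0715, 0.1274]
tool_rot: [0.0, 0.667, 0.745, 0.0]
contact_force: [0.1, 0.5, 0.3]
gripper_width: 0.997
grasp_force: 0.0
```

Run:
```python
from h import *
s=manip.state(); print(s["tool_pos"],s["gripper_width"],turn(6))
i,d=vision.grab_frame("scene"); b,g,r=[i[...,k].astype(int) for k in range(3)]
W=np.zeros(b.shape,bool); W[155:205,225:280]=1
m=((g-b>20)&W).astype(np.uint8); k,l,st,c=cv2.connectedComponentsWithStats(m); j=np.argmax(st[1:,4])+1
v,u=np.nonzero(l==j); P=np.array([ray("scene",a,q,.042) for a,q in zip(u,v)]); rr=cv2.minAreaRect((P[:,:2]*1000).astype(np.float32))
print(st[j],P.mean(0),rr); c=P.mean(0)
print(rel([.513,.074,.0325]),rel([c[0],c[1],.0325]))
```

```text
[0.51268712 0.07150103 0.12735291] 0.996996897303422 0.34
[261 155  19  41 303] [0.57868413 0.09309465 0.042     ] ((584.7669677734375, 85.19673156738281), (46.125423431396484, 134.60983276367188), 3.7881078720092773)
[ 2.3  0.4 94.9] [14.  67.8 95. ]
```

Run:
```python
from h import *
i,d=vision.grab_frame("scene"); cv2.imwrite("pics/ol.png",cv2.resize(i[125:225,215:282],(402,600),interpolation=2))
hsv=cv2.cvtColor(i,cv2.COLOR_BGR2HSV); W=np.zeros(i.shape[:2],bool); W[160:200,236:264]=1
m=((hsv[...,1]>70)&(i.astype(int).sum(2)<400)&W).astype(np.uint8); k,l,st,c=cv2.connectedComponentsWithStats(m); j=np.argmax(st[1:,4])+1
v,u=np.nonzero(l==j); P=np.array([ray("scene",a,q,.042) for a,q in zip(u,v)]); print(st[j],P.mean(0),cv2.minAreaRect((P[:,:2]*1000).astype(np.float32)))
```

```text
[242 172  18  19 233] [0.51211726 0.07454953 0.042     ] ((511.9381408691406, 75.18883514404297), (38.47152328491211, 51.320472717285156), 5.479816913604736)
```

View pics/ol.png

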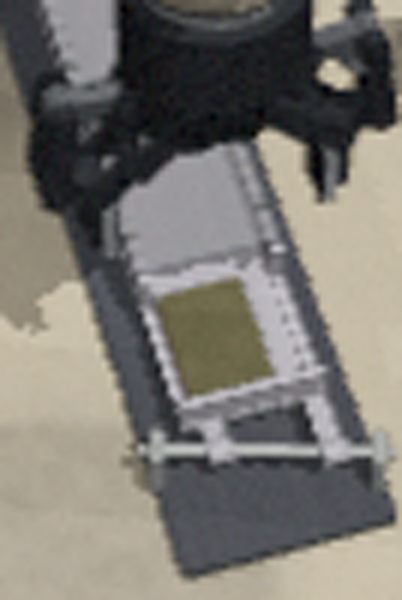

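The olive tile rests in the corner at crop (215,337), measured at (0.512, 0.0745). I'll grip it as I did the first and carry it to the near field.

Call:
play_rows:
  steps:
    - [[1, 0, 30, 0, 0, 0], [2, 0, 55, 0, 0, 0], [2.5, 0.5, 75, 0, 0, 0], [2.5, 0.5, 86, 0, 0, 0], [2.5, 0.5, 91, 0, 0, 0], [2.5, 0.5, 94, 0, 0, 0], [2.5, 0.5, 94, 0, 0, 0], [2.5, 0.5, 94, 0, 0, 0]]

```text
time: 22.28
tool_pos: [0.5138, 0.0733, 0.0341]
tool_rot: [0.001, 0.667, 0.745, 0.001]
contact_force: [0.9, 0.1, -0.3]
gripper_width: 0.997
grasp_force: 0.0
```

Call:
play_rows:
  steps:
    - [[0, 0, 0, 0, 0, 0], [0, 0, 0, 0, 0, 0], [0, 0, 0, 0, 0, 0], [0, 0, 0, 0, 0, 0], [0, 0, 0, 0, 0, 0], [0, 0, 0, 0, 0, 0], [0, 0, 0, 0, 0, 0], [0, 0, 0, 0, 0, 0]]
  claw: -1

```text
time: 22.95
tool_pos: [0.5137, 0.0731, 0.0338]
tool_rot: [0.001, 0.667, 0.745, 0.001]
contact_force: [0.4, 0.7, 5.3]
gripper_width: 0.455
grasp_force: 60.9
```

Call:
play_rows:
  steps:
    - [[0, 0, -5, 0, 0, 0], [0, 0, -20, 0, 0, 0], [0, 0, -40, 0, 0, 0], [0, 0, -65, 0, 0, 0], [0, 0, -90, 0, 0, 0], [-15, -6, -100, 0, 0, 0], [-40, -18, -100, 0, 0, 0], [-70, -34, -100, 0, 0, 0], [-100, -48, -100, 0, 0, 0], [-130, -62, -100, 0, 0, 0], [-160, -76, -100, 0, 0, 0], [-185, -90, -100, 0, 0, 0]]

```text
time: 23.95
tool_pos: [0.4417, -0.1218, 0.132]
tool_rot: [-0.001, 0.668, 0.745, -0.001]
contact_force: [1.5, -0.2, -1.1]
gripper_width: 0.458
grasp_force: 60.9
```

Call:
play_rows:
  steps:
    - [[-25, -13, 0, 0, 0, 0], [-45, -23, 0, 0, 0, 0], [-59, -30, 0, 0, 0, 0], [-62, -31, 0, 0, 0, 0], [-62, -31, 0, 0, 0, 0], [-62, -31, 0, 0, 0, 0], [-62, -31, 0, 0, 0, 0]]

```text
time: 24.53
tool_pos: [0.4194, -0.1846, 0.1324]
tool_rot: [-0.001, 0.667, 0.745, 0.0]
contact_force: [-0.3, -0.5, -0.6]
gripper_width: 0.45
grasp_force: 60.9
```

Run:
```python
from h import *
s=manip.state(); print(s["tool_pos"],s["gripper_width"],s["grasp_force"])
print(rel([.4202,-.186,.034]), turn(5.9))
```

```text
[ 0.41935323 -0.18459514  0.13242115] 0.449781027968924 60.90946555137634
[-1.6  0.8 98.4] 0.42
```

Call:
play_rows:
  steps:
    - [[-1.5, 0.8, 25, 0, 0, 0.4], [-1.5, 0.8, 50, 0, 0, 0.4], [-1.5, 0.8, 70, 0, 0, 0.4], [-1.5, 0.8, 83, 0, 0, 0.4], [-1.5, 0.8, 90, 0, 0, 0.4], [-1.5, 0.8, 94, 0, 0, 0.4], [-1.5, 0.8, 96.5, 0, 0, 0.4], [-1.5, 0.8, 98.5, 0, 0, 0.4], [-1.5, 0.8, 100, 0, 0, 0.4], [-1.5, 0.8, 100, 0, 0, 0.4], [-1.5, 0.8, 100, 0, 0, 0.4]]

```text
time: 25.45
tool_pos: [0.4207, -0.1872, 0.0334]
tool_rot: [0.001, 0.67, 0.742, 0.0]
contact_force: [-0.7, -0.5, -0.8]
gripper_width: 0.453
grasp_force: 60.9
```

Call:
play_rows:
  steps:
    - [[0, 0, 0, 0, 0, 0], [0, 0, 0, 0, 0, 0], [0, 0, 0, 0, 0, 0], [0, 0, 0, 0, 0, 0], [0, 0, 0, 0, 0, 0], [0, 0, -20, 0, 0, 0], [0, 0, -50, 0, 0, 0], [0, 0, -90, 0, 0, 0], [0, 0, -130, 0, 0, 0], [0, 0, -140, 0, 0, 0], [0, 0, -140, 0, 0, 0], [0, 0, -140, 0, 0, 0]]
  claw: 0.4

```text
time: 26.45
tool_pos: [0.4205, -0.1871, 0.1731]
tool_rot: [0.001, 0.67, 0.742, 0.0]
contact_force: [-0.2, 1.4, -1.0]
gripper_width: 0.703
grasp_force: 0.0
```

Run:
```python
from h import *
s=manip.state(); print(s["tool_pos"],s["tool_rot"],s["joint_pos"].round(2))
for nm,P in(("white",(.636,-.1915,.11)),("blue",(.6238,-.3227,.11)),("green",(.6298,-.257,.11))): print(nm,rel(P))
```

```text
[ 0.42053115 -0.18708814  0.17305014] [5.97764490e-04 6.70007312e-01 7.42354253e-01 8.92377641e-05] [-0.58 -0.32  2.05 -0.    1.41 -0.68]
white [-26.4 213.8  63.3]
blue [-155.6  188.3   63.3]
green [-90.9 201.   63.3]
```

Call:
play_rows:
  steps:
    - [[-3, 20, 0, 0, 0, 0], [-7, 55, 0, 0, 0, 0], [-11, 90, 0, 0, 0, 0], [-15, 125, 10, 0, 0, 0], [-20, 160, 30, 0, 0, 0], [-24, 190, 50, 0, 0, 0], [-26.4, 213.8, 63, 0, 0, 0], [-26.4, 213.8, 63, 0, 0, 0], [-26.4, 213.8, 63, 0, 0, 0], [-26.4, 213.8, 63, 0, 0, 0]]
  claw: -1

```text
time: 27.28
tool_pos: [0.6342, -0.191, 0.1078]
tool_rot: [-0.002, 0.67, 0.742, -0.001]
contact_force: [-0.4, -0.1, 1.0]
gripper_width: 0.0
grasp_force: 0.0
```

Run:
```python
from h import *
s=manip.state(); print(s["tool_pos"],s["gripper_width"],rel((.636,-.1915,.0465)))
i,d=vision.grab_frame("scene"); 
cv2.imwrite("pics/keys.png",cv2.resize(i[184:384,150:370],None,fx=3,fy=3,interpolation=2))
C=cloud("scene",d); 
for u,v in((321,263),(327,289),(332,317)): print(np.median(C[v-2:v+3,u-2:u+3].reshape(-1,3),0).round(4))
```

```text
[ 0.63416605 -0.1909884   0.10778717] 0.00011467074780642712 [-0.8  2.  61.3]
[ 0.6331 -0.1931  0.0539]
[ 0.6306 -0.2576  0.0525]
[ 0.6231 -0.3237  0.0526]
```

View pics/keys.png

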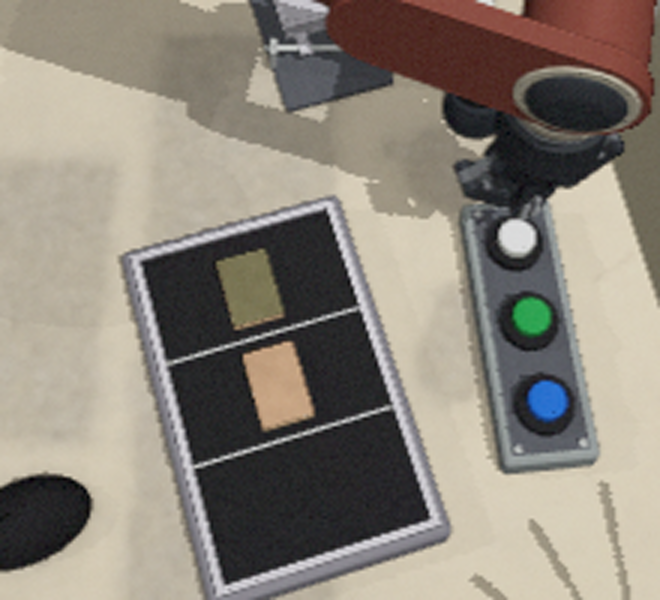

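Both tiles lie flat in their fields, olive at crop (250,288) and tan at (278,385), and the fingers are above the white key. Pressing it.

Call:
play_rows:
  steps:
    - [[-1, 1, 25, 0, 0, 0], [-1, 1, 45, 0, 0, 0], [-1, 1, 53, 0, 0, 0], [-1, 1, 57, 0, 0, 0], [-1, 1, 60, 0, 0, 0], [-1, 1, 62, 0, 0, 0], [-1, 1, 62, 0, 0, 0], [-1, 1, 62, 0, 0, 0]]

```text
time: 28.0
tool_pos: [0.6374, -0.1927, 0.0494]
tool_rot: [0.001, 0.67, 0.742, 0.0]
contact_force: [-2.7, 0.5, 3.0]
gripper_width: 0.0
grasp_force: 1.6
```

Call:
play_rows:
  steps:
    - [[0, 0, 1, 0, 0, 0], [0, 0, 2, 0, 0, 0], [0, 0, 3, 0, 0, 0], [0, 0, 3.5, 0, 0, 0], [0, 0, 3.5, 0, 0, 0], [0, 0, 3.5, 0, 0, 0]]

```text
time: 28.5
tool_pos: [0.6377, -0.1928, 0.0467]
tool_rot: [0.001, 0.67, 0.742, 0.0]
contact_force: [-4.2, 1.7, 10.4]
gripper_width: 0.002
grasp_force: 5.6
```

White key is bottomed (10 N, past its 5 N spring). On to blue.

Call:
play_rows:
  steps:
    - [[0, 0, -5, 0, 0, 0], [0, 0, -15, 0, 0, 0], [0, 0, -35, 0, 0, 0], [-15, -3, -40, 0, 0, 0], [-45, -9, -40, 0, 0, 0], [-80, -16, -40, 0, 0, 0], [-110, -22, -40, 0, 0, 0], [-128, -26, -40, 0, 0, 0], [-129, -26.5, -40, 0, 0, 0], [-129, -26.5, -40, 0, 0, 0], [-129, -26.5, -40, 0, 0, 0]]

```text
time: 29.42
tool_pos: [0.6235, -0.3226, 0.0837]
tool_rot: [-0.001, 0.67, 0.742, 0.0]
contact_force: [0.4, -0.1, -0.8]
gripper_width: 0.003
grasp_force: 0.0
```

Call:
play_rows:
  steps:
    - [[0, 0, 15, 0, 0, 0], [0, 0, 25, 0, 0, 0], [0, 0, 32, 0, 0, 0], [0, 0, 36, 0, 0, 0], [0, 0, 39, 0, 0, 0], [0, 0, 40.5, 0, 0, 0], [0, 0, 40.5, 0, 0, 0], [0, 0, 40.5, 0, 0, 0]]

```text
time: 30.08
tool_pos: [0.6234, -0.3218, 0.0466]
tool_rot: [-0.002, 0.67, 0.743, 0.0]
contact_force: [-9.1, 8.1, 16.2]
gripper_width: 0.002
grasp_force: 8.2
```

Blue is bottomed too (16 N). Now green.

Call:
play_rows:
  steps:
    - [[0, 0, -5, 0, 0, 0], [0, 0, -15, 0, 0, 0], [0, 0, -35, 0, 0, 0], [15, 3, -40, 0, 0, 0], [40, 8, -40, 0, 0, 0], [60, 12, -40, 0, 0, 0], [64.5, 13, -40, 0, 0, 0], [64.5, 13, -40, 0, 0, 0], [64.5, 13, -40, 0, 0, 0]]

```text
time: 30.83
tool_pos: [0.6299, -0.2574, 0.0835]
tool_rot: [-0.0, 0.67, 0.743, -0.0]
contact_force: [-0.1, -0.7, -0.2]
gripper_width: 0.0
grasp_force: 0.0
```

Call:
play_rows:
  steps:
    - [[0, 0, 15, 0, 0, 0], [0, 0, 25, 0, 0, 0], [0, 0, 32, 0, 0, 0], [0, 0, 36, 0, 0, 0], [0, 0, 39, 0, 0, 0], [0, 0, 40.5, 0, 0, 0], [0, 0, 40.5, 0, 0, 0], [0, 0, 40.5, 0, 0, 0]]

```text
time: 31.5
tool_pos: [0.6291, -0.2583, 0.0465]
tool_rot: [-0.002, 0.67, 0.742, -0.001]
contact_force: [-11.1, 4.8, 19.2]
gripper_width: -0.001
grasp_force: 9.8
```

Call:
play_rows:
  steps:
    - [[0, 0, -5, 0, 0, 0], [0, 0, -20, 0, 0, 0], [0, 0, -50, 0, 0, 0], [0, 0, -85, 0, 0, 0], [0, 0, -110, 0, 0, 0], [0, 0, -120, 0, 0, 0], [0, 0, -120, 0, 0, 0], [0, 0, -120, 0, 0, 0]]

```text
time: 32.17
tool_pos: [0.6297, -0.2579, 0.1626]
tool_rot: [-0.0, 0.67, 0.742, -0.0]
contact_force: [-0.0, -0.3, -0.7]
gripper_width: 0.004
grasp_force: 0.0
```

Run:
```python
from h import *
s=manip.state(); print(s["time"],s["tool_pos"])
i,d=vision.grab_frame("scene")
cv2.imwrite("pics/end.png",cv2.resize(i[75:384,150:370],None,fx=1.9,fy=1.9,interpolation=2))
C=cloud("scene",d)
for u,v in((321,263),(327,289),(332,317),(233,280),(242,312)): print(np.median(C[v-2:v+3,u-2:u+3].reshape(-1,3),0).round(4))
```

```text
32.1667 [ 0.62974281 -0.25785399  0.16263962]
[ 0.5865 -0.2666  0.2498]
[ 0.6301 -0.2577  0.0533]
[ 0.623  -0.3228  0.0531]
[ 0.42   -0.1914  0.045 ]
[ 0.4273 -0.2709  0.0442]
```

View pics/end.png

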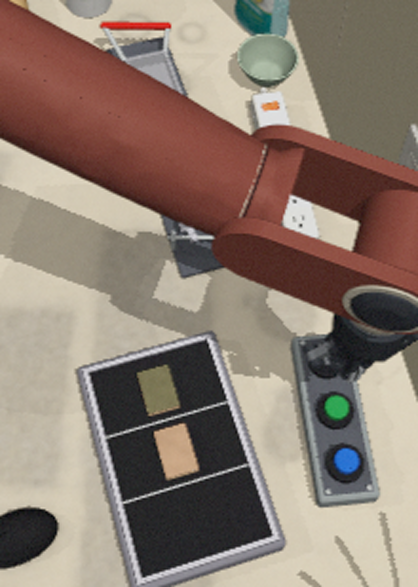

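Both tiles lie flat inside the rim, at crop (158,390) and (177,452). The tray is down, and the green and blue keys are visibly back up. Handing in.

```bash
python3 -c "
from h import *
print(order.job_done())"
```

```text
the job is handed in; nothing more can be done
None
```

I laid both tiles present (olive and tan) flat on the reader plate, let the tray down, pressed the white, blue and green keys fully home in that order, and handed the job in at about 32 s; no verdict was returned.

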